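# Mount the pull hook in a bench tester

## Task

Fit the pull hook to the horizontal bench tester: slide its flat tongue into the slot of the clamping head until you feel it come up against the hidden depth stop, then swing the clamp lever round to its end so that the tongue is clamped there, and let go. A sensitive load cell sits behind the stop, so press the tongue against it firmly but with well under 20 N. Leave the other attachments, the jars and the bottles where they stand.

Things in the scene. Friction and masses are not known exactly. Their poses are not given: they have to be found in the camera images.
- pull_hook: Loose steel pull hook, about 0.42 kg, the only attachment with a flat tongue. Body 44 long (x), 36 high, standing on the table: two flats 24 mm apart (y) and 25 long to pinch, between 9.5 mm thick collars 38 wide. Origin at the centre of its underside, z up; centre of mass 10 to 15 mm ahead (+x). The tongue points along +x; on the -x face a 9 mm bar, 40 mm long, curls up as a hook 52 high.
- tongue_nose (a point): Middle of the tongue's free end, 114 mm ahead (+x) of the hook's origin and 18 mm above its underside. The tongue is 92 long (x) x 20 wide (y) x 8 thick (z) mm; its last 6 mm narrow to 14 x 6 mm.
- tester: Fixed bench tester: aluminium bed 500 x 110 mm, top 45 mm high, white V cradle and hand wheel at one end, steel clamping head (64 wide, 90 long, top 112 mm high) near the other. Origin on the table under the slot's mouth, z up; +x is level, the direction in which the tongue slides in. The bed in front of the mouth is clear for 220 mm.
- slot_mouth (a point): Middle of the slot's mouth, in the head's front face. Slot 22 mm wide (y), 10 high, floor 80 and ceiling 90 mm above the table; mouth flared about 4 mm all round over the first 6 mm. Inside is a rigid depth stop set anywhere from 40 to 72 mm from the mouth: not seen, only felt. With the tongue home the body stays 20 to 52 mm outside; let go, the hook sags up to 5 degrees and stays.
- clamp_lever (a joint): Angle (rad) of the lever on the clamping head. Vertical axis 22 mm inside the mouth, over the slot's centre line. At 0 (open) the arm points along the tester's +x; it swings counter-clockwise from above to its end at 1.4 (nearly the tester's +y). It takes about 3.5 N at the knob, up to 6 N from 1.05 on, where a sprung pad meets the tongue; it stays where left. Shut, it blocks the slot.
- lever_knob (a point): Middle of the lever's upright round black knob, 18 mm across, from 130 to 166 mm above the table (this point at 148 mm), 75 mm from the lever's axis. The arm lies below it, its top 137 mm above the table.
- eye_puller: Bystander attachment: the same body as the hook's, but with a round 13 mm shank 60 mm long (+x) and a closed ring at the other end. Origin under its body.
- press_plate: Bystander attachment: steel disc 60 mm across with an upright 13 mm shank, 60 mm high. Origin under the disc.
- jar_a: Closed glass preserving jar, 86 mm across, 117 mm high. Origin under its centre.
- jar_b: Closed glass preserving jar, 86 mm across, 102 mm high. Origin under its centre.
- glass_bottle: Green glass swing-top bottle, 70 mm across, 221 mm high. Origin under its centre.
- steel_bottle_a: Steel swing-top bottle, 62 mm across, 161 mm high, with a side fitting reaching 53 mm from its axis. Origin under its centre.
- steel_bottle_b: A second steel swing-top bottle of the same shape. Origin under its centre.
Not all that is in view belongs to the job. What is shaped like the pull_hook but blue or pink is not meant.

How it is judged:
On the way, in this order (a step that is already met when the one before it is completed fails the run):
1. the tongue is in the slot and pressed against the hidden stop with at least 1.5 N, the clamp still open (distance between tongue_nose and depth_stop_c0 below 0.01 m and angle between the x axis of pull_hook and the x axis of tester, either way round below 0.1 rad and angle between the z axis of pull_hook and the z axis of tester, either way round below 0.1 rad and contact force between pull_hook and depth_stop_c0 above 1.5 N and value of joint clamp_lever below 0.6 rad), for 0.05 s.
2. the lever is swung to its end and the pad clamps the tongue (value of joint clamp_lever above 1.25 rad and contact force between pull_hook and clamp_pad_c0 above 12 N), for 0.2 s.
At the end, for the whole second after the job is handed in: The tongue lies in the slot within 2 mm of the hidden stop and parallel to the slot within 0.1 rad, the lever is past 1.25 rad with its pad pressing on the tongue by more than 12 N, and the hook is released and at rest (all of step 2 and distance between tongue_nose and depth_stop_c0 below 0.01 m and angle between the x axis of pull_hook and the x axis of tester, either way round below 0.1 rad and angle between the z axis of pull_hook and the z axis of tester, either way round below 0.1 rad and linear speed of pull_hook below 0.01 m/s and contact force between pull_hook and the fingers below 0.1 N); the robot touches nothing.
It fails at once if the tongue is pressed against the stop with more than 20 N (load cell overloaded) (contact force between pull_hook and depth_stop_c0 above 20 N).
It fails at once if another attachment, a jar or a bottle is moved by more than 20 mm (distance of any of eye_puller, press_plate, jar_a, jar_b, glass_bottle, steel_bottle_a, steel_bottle_b from where it was at the start of the episode above 0.02 m).
It fails at once if one of them is tipped by more than 0.5 rad (angle between any of eye_puller, press_plate, jar_a, jar_b, glass_bottle, steel_bottle_a, steel_bottle_b's own z axis and vertical above 0.5 rad).
It also fails if it takes over 67 s, if anything falls off the work surface, if the arm or the gripper's body presses on something with over 40 N, if the wrist force passes 120 N, or if a joint passes its speed limit or range.

## Robot

A 6-joint arm with a two-finger parallel gripper is mounted at the origin on the work surface. World frame = base frame: x ahead of the robot, y to its left, z up, the work surface at z = 0. Lengths are in m, angles in rad, forces in N, time in s.
With the tool pointing down it reaches from about 0.375 to 0.9 m from the base axis. Payload 3.1 kg.
Tool frame: the origin (TCP) lies at the centre of the arm's flange, where the gripper is bolted on; the fingertips stand 173 mm ahead of it and the grasp point (between the pads) lies 155 mm ahead of it; z points along the fingers, x is the direction in which the jaws open and shut, and the axes are right-handed (so a half turn about z gives the same grasp; the last joint's range is limited). The gripper opens to 85 mm and grips with 20 to 120 N. Pads are 22 mm wide; open, the fingers measure 114 mm over their backs; the gripper's body (76 mm by 85 mm) begins 54 mm behind the grasp point. The pads swing forward as they close: fully open they stand 13 mm farther back than shut.
Start: joints at [1.129, 0.527, 1.433, -0, 1.181, -0.178], TCP at [0.163, 0.603, 0.405] pointing down, gripper open.
Joint ranges: [-3.08, 3.08], [-0.75, 2.2], [0.22, 2.44], [-1.43, 4.57], [0, 2.65], [-2.85, 2.85]. Speed limits (rad/s): [2.79, 2.79, 3.14, 3.14, 3.14, 3.14].

## Interface

Orientations are given as a unit quaternion [x, y, z, w].
In Python, from station import manip gives the robot as it stands.
- The arm moves only by the shell command python3 -m jog 'ROWS' [OPENING] [FORCE]. ROWS is JSON, a list that holds one entry, the list of rows, each a list of 4 numbers: the shift along the world's x, y, z in mm, then the turn about the world's z in degrees. A call has exactly 8 rows; each row shifts and turns the commanded pose from where the row before left it; what a row does not reach is not made up. A row lasts 1/8 s, in which the tool goes at most 62.5 mm and 10.7 degrees, less where a joint would pass 70% of its speed; a pose out of reach is approached as far as the arm can. A call is refused whole if a number of a shift passes 62.5 or a number of a turn 10.7, either way. A call with a gripper value outside its range is refused whole. OPENING is the opening in per cent of the stroke, from 0 (shut) to 100 (fully open), set as the call begins (- or left out, the last holds). The fingers move at their own pace and stop on an object; FORCE is the grip in N (left out, the last holds). Time passes only in rows, so rows that do not move let the fingers close, or fill a call up. It gives the time, the measured TCP pose, the force and the opening at its end, in the units of the state.
- manip.sense(): the state, without advancing time (a new reading comes with each control period).
- manip.snapshot(name): name is "scene" or "top" or "wrist"; returns the picture (384x512x3 uint8, red, green, blue); there is no depth.
- manip.camera_info(name): a dict with "fx", "fy", "cx", "cy" (pixels), "R" (3x3) and "t" (3): a world point X has camera coordinates R X + t. Camera axes: x right, y down, z forward; pixel columns grow to the right and rows downward; lengths in m; the calibration is good to about 2 mm. A picture is of the moment at which its call begins: read the wrist's pose just before it. camera_info takes no time and is no camera call; for the wrist camera it gives the pose at the moment of the call.
- manip.sign_off(): hands the job in, once; it reports no verdict.
The state is a dict: "t": time; "q": joint angles; "qd": joint speeds; "tau": joint torques, N m; "tcp_pos": TCP position; "tool_rot": TCP orientation; "force": force on the tool from outside, world axes, zero at the start; "ft_torque": the same for the moment, N m; "finger_gap": opening from 0.0 (shut) to 1.0 (fully open).
Only numpy, scipy, OpenCV 4.12 (cv2) and the standard library are available. Lean on these libraries where they do the work, as an engineer would, in place of code of your own. Each camera call takes 0.05 s, during which the arm holds its last target. There are 200 camera calls.

## Working session

There is one attempt and no reset: what is moved stays moved. The work goes in short steps, Python scripts to look and compute and a shell command to move; the robot and the scene stay as the last step left them, time stands still between calls to the robot, and variables do not carry over. Pictures are saved under pics/ and viewed, about 8 in all and at most 12, crops included, and the job is handed in when it is done.

```bash
ls; mkdir -p pics
python3 - <<'E'
from station import manip
import cv2,numpy as np
print(manip.sense())
for n in("scene","top"):
    c=manip.camera_info(n); print(n,{k:np.round(v,4).tolist() for k,v in c.items()})
    im=manip.snapshot(n); cv2.imwrite(f"pics/{n}0.png",im[...,::-1])
a=cv2.imread("pics/scene0.png");b=cv2.imread("pics/top0.png")
E
```

```text
pics
{'t': 0.0, 'q': array([ 1.12852236e+00,  5.28453168e-01,  1.43391024e+00, -8.92778381e-07,
        1.18139639e+00, -1.78525680e-01]), 'qd': array([ 0.000514  ,  0.00075805,  0.0009389 , -0.00147939, -0.00107532,
       -0.00067402]), 'tau': array([ 2.21574355e-04, -4.42358279e+01, -1.78025115e+01, -2.24436262e-04,
        8.37654836e-03,  4.61645996e-06]), 'tcp_pos': array([0.16277348, 0.60307012, 0.40373867]), 'tool_rot': array([ 7.93945600e-01,  6.07987837e-01, -9.63425634e-04,  4.95925092e-04]), 'force': array([-0.53397288,  0.23746494, -0.68580847]), 'ft_torque': array([-0.02361536,  0.02128985, -0.01187361]), 'finger_gap': 0.9958324750921697}
scene {'fx': 491.9168, 'fy': 491.9168, 'cx': 249.0602, 'cy': 197.7135, 'R': [[0.0059, 1.0, 0.0064], [0.7226, 0.0001, -0.6913], [-0.6912, 0.0087, -0.7226]], 't': [0.0312, -0.2426, 1.8442]}
top {'fx': 354.1356, 'fy': 354.1356, 'cx': 257.2389, 'cy': 195.7263, 'R': [[0.006, -0.9999, -0.0156], [-0.986, -0.0034, -0.1664], [0.1664, 0.0164, -0.9859]], 't': [-0.025, 0.45, 1.3524]}
```

View pics/top0.png

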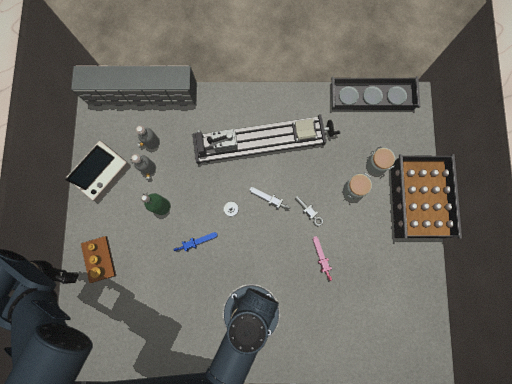

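View pics/scene0.png

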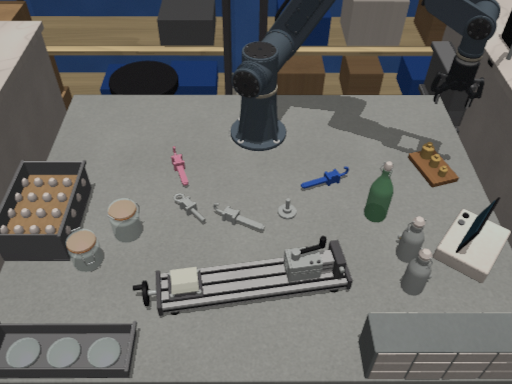

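The top view shows the pull hook (steel, flat tongue) at about (270,199) with its tongue to the upper left. The tester runs from (197,145) to (330,130), with the head at (217,143) and its mouth facing the cradle on the right. The scene view shows the hook at (238,217) and the head at (308,262). I'll zoom both in one picture.

Run:
```python
import cv2,numpy as np
t=cv2.imread("pics/top0.png");s=cv2.imread("pics/scene0.png")
f=lambda im,x,y,w,h,k:cv2.resize(im[y:y+h,x:x+w],None,fx=k,fy=k,interpolation=cv2.INTER_CUBIC)
A=f(t,180,110,160,110,5)           # 800x550
B=f(s,200,190,160,120,5)
cv2.imwrite("pics/topz.png",A);cv2.imwrite("pics/scz.png",B)
```

```text
(no output)
```

View pics/topz.png

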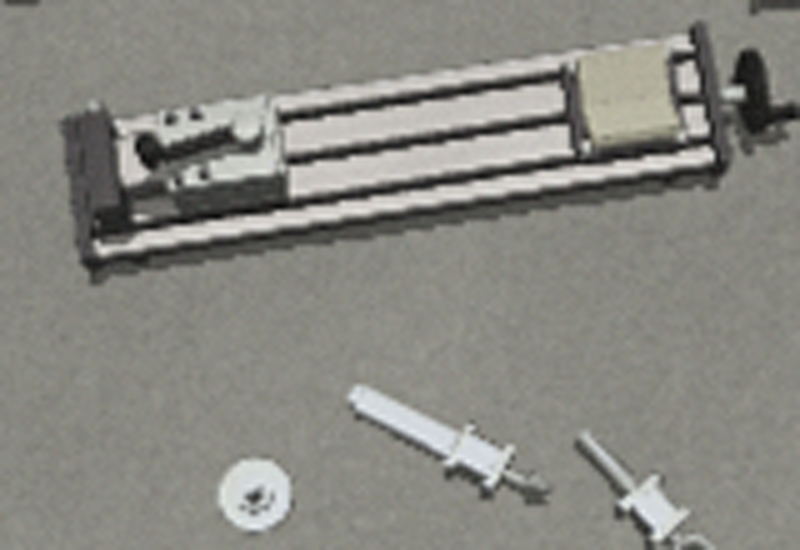

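View pics/scz.png

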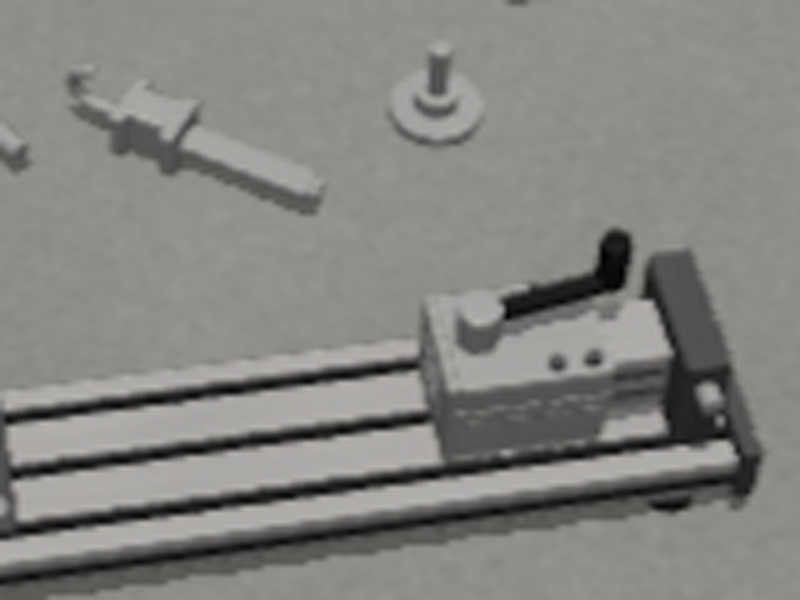

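Top zoom: nose at (355,394), body at (478,458), lever pivot at (248,130), knob at (148,150), head's front top edge from (272,98) to (284,170). Scene zoom: nose at (318,190), pivot cap at (482,300), knob top at (616,235), head's front top corners at (424,298) and (447,390).

```bash
cat > h.py <<'E'
from station import manip
import numpy as np, cv2
def ray(c,u,v):
    R=np.array(c["R"]);t=np.array(c["t"])
    d=R.T@np.array([(u-c["cx"])/c["fx"],(v-c["cy"])/c["fy"],1]);return -R.T@t,d/np.linalg.norm(d)
def plane(c,u,v,z):
    o,d=ray(c,u,v);return o+d*(z-o[2])/d[2]
def tri(*obs):  # (c,u,v)...
    A=0;b=0;rs=[ray(*o) for o in obs]
    for o,d in rs:
        P=np.eye(3)-np.outer(d,d);A=A+P;b=b+P@o
    X=np.linalg.solve(A,b);return X,max(np.linalg.norm((np.eye(3)-np.outer(d,d))@(X-o)) for o,d in rs)
def proj(c,X):
    p=np.array(c["R"])@X+np.array(c["t"]);return c["fx"]*p[0]/p[2]+c["cx"],c["fy"]*p[1]/p[2]+c["cy"]
E
python3 - <<'E'
from h import *
np.set_printoptions(precision=4,suppress=True)
T=manip.camera_info("top");S=manip.camera_info("scene")
z=lambda c,x,y:(c,(180 if c is T else 200)+(x-2)/5,(110 if c is T else 190)+(y-2)/5)
for n,a,b in [("nose",(355,394),(318,188)),("pivotcap",(248,130),(482,302)),("knobtop",(148,150),(616,236)),("corner near robot",(284,170),(424,298)),("corner far",(272,98),(447,390)),("press shaft top",(256,494),(440,46))]:
    print(n,*tri(z(T,*a),z(S,*b)))
print("nose pl",plane(*z(T,355,394),.022),plane(*z(S,318,188),.022))
print("body pl",plane(*z(T,480,458),.036),plane(*z(S,158,108),.036))
print("knob pl",plane(*z(T,148,150),.166),plane(*z(S,616,236),.166))
print("corner pl",plane(*z(T,284,170),.112),plane(*z(T,272,98),.112),plane(*z(S,424,298),.112),plane(*z(S,447,390),.112))
E
```

```text
nose [0.482  0.0064 0.0234] 0.002368577190883194
pivotcap [0.6604 0.0842 0.1415] 0.0025280699370793997
knobtop [0.6364 0.1544 0.1664] 0.0022166911169565116
corner near robot [0.6376 0.0577 0.1156] 0.0014478219767129752
corner far [0.6958 0.0673 0.1129] 0.0007408511673598455
press shaft top [0.3969 0.082  0.0589] 0.00379495774749885
nose pl [0.4822 0.004  0.022 ] [0.4808 0.0088 0.022 ]
body pl [ 0.4289 -0.0949  0.036 ] [ 0.4279 -0.0892  0.036 ]
knob pl [0.6363 0.1523 0.166 ] [0.6359 0.1568 0.166 ]
corner pl [0.6387 0.0565 0.112 ] [0.6961 0.0667 0.112 ] [0.6347 0.0595 0.112 ] [0.6951 0.0682 0.112 ]
```

Estimates in the world frame: hook centre (0.428,-0.092) at yaw 61.4°, slot mouth (0.667,0.0625) at yaw ~99°. I'll move above the hook and turn the jaws across it.

```bash
python3 -m jog '[[[30,-48,10,-10.5],[30,-48,10,-10.5],[30,-48,10,-10.5],[30,-48,10,-10.5],[30,-48,10,-10.5],[30,-48,10,-10.5],[30,-48,0,-10.5],[30,-48,0,-10.5]]]' 100 && python3 -m jog '[[[4,-45,0,-5],[4,-45,-10,-5],[4,-45,-10,-5],[4,-45,-10,-4.5],[4,-45,-10,0],[4,-45,-10,0],[1,-41,-10,0],[0,0,0,0]]]'
cat > wl.py <<'E'
import sys
from h import *
np.set_printoptions(precision=4,suppress=True)
s=manip.sense();c=manip.camera_info("wrist");im=manip.snapshot("wrist")
n=sys.argv[1];cv2.imwrite(f"pics/{n}.png",im[...,::-1]);np.savez(f"pics/{n}.npz",**{k:np.array(v) for k,v in c.items()})
R=np.array(c["R"]);print("t",s["t"],"tcp",s["tcp_pos"],"F",s["force"],"cam",-R.T@np.array(c["t"]),"fwd",R[2],"q",s["q"],s["tool_rot"])
E
python3 wl.py w1
```

```text
t: 1.1
tcp_pos: [0.4035, 0.2177, 0.4648]
tool_rot: [0.997, -0.082, 0.0, -0.0]
force: [1.2, -0.3, 0.8]
finger_gap: 1.0
t: 2.1
tcp_pos: [0.4281, -0.094, 0.4039]
tool_rot: [0.968, -0.249, -0.001, 0.0]
force: [-0.7, 0.6, 1.2]
finger_gap: 1.001
t 2.1 tcp [ 0.4281 -0.094   0.4039] F [-0.682   0.5685  1.1725] cam [ 0.4619 -0.0321  0.3722] fwd [-0.1329 -0.24   -0.9616] q [-0.472   0.2785  1.8807 -0.0004  0.9835  0.0321] [ 0.9684 -0.2493 -0.0006  0.    ]
```

View pics/w1.png

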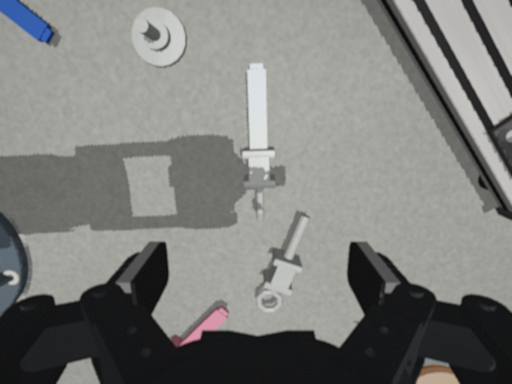

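The wrist view shows the hook upright: nose at (257,65), front collar at (258,154), rear collar at (259,183) in the shadow. The eye puller lies to the lower right, clear of the jaws. I'll compute from this view and go lower for the second one.

```bash
python3 - <<'E'
from h import *
np.set_printoptions(precision=4,suppress=True)
c=dict(np.load("pics/w1.npz"));T=manip.camera_info("top");S=manip.camera_info("scene")
a=plane(c,257.5,67,.022);f=plane(c,259,154,.036);r=plane(c,260.5,182,.036)
print(a,f,r,(f+r)/2)
for p in(f-a,r-a):print(np.degrees(np.arctan2(-p[1],-p[0])))
z=lambda c,x,y:(c,(180 if c is T else 200)+(x-2)/5,(110 if c is T else 190)+(y-2)/5)
print("nose 3view",tri((c,257.5,67),z(T,355,394),z(S,318,188)))
E
python3 -m jog '[[[0,0,-20,0],[0,0,-20,0],[0,0,-20,0],[0,0,-20,0],[0,0,-20,0],[0,0,-20,0],[0,0,-10,0],[0,0,0,0]]]'; python3 wl.py w2
```

```text
[0.4817 0.0041 0.022 ] [ 0.4387 -0.0773  0.036 ] [ 0.4247 -0.1063  0.036 ] [ 0.4317 -0.0918  0.036 ]
62.12535302479535
62.66738931855894
nose 3view (array([0.4819, 0.0056, 0.023 ]), np.float64(0.003166183824052076))
t: 3.15
tcp_pos: [0.4278, -0.0908, 0.2745]
tool_rot: [0.969, -0.247, -0.001, -0.0]
force: [0.2, 0.3, 0.1]
finger_gap: 0.994
t 3.15 tcp [ 0.4278 -0.0908  0.2745] F [0.2051 0.3402 0.1222] cam [ 0.4613 -0.0288  0.2428] fwd [-0.1316 -0.2404 -0.9617] q [-0.4659  0.5207  2.0113  0.0002  0.611   0.0323] [ 0.9691 -0.2466 -0.0007 -0.0002]
```

View pics/w2.png

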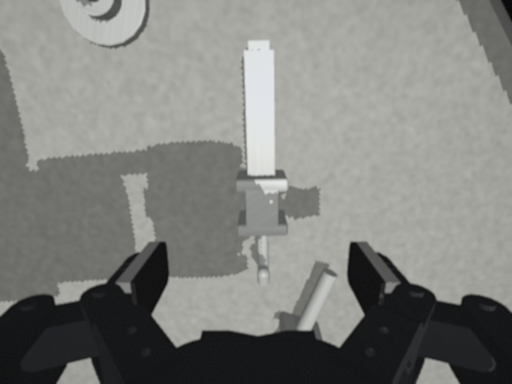

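Lower view: nose at (259,41), front collar spans columns 237–287 around rows 170–191, rear collar 239–287 around rows 212–235. I'll check the edges numerically.

Run:
```python
from h import *
np.set_printoptions(precision=4,suppress=True,linewidth=150)
g=cv2.imread("pics/w2.png",0)
print(g[160:245,248:276:9].T); print(g[160:245,241:247].mean(1).astype(int))
for r in (60,100,140,160): print(r,g[r,236:285])
for r in(174,185,216,230):print(r,g[r,228:296])
g1=cv2.imread("pics/w1.png",0);print(g1[145:195,252],g1[145:195,267],g1[55:75,258])
print(g[35:55,259])
```

```text
[[214 214 214 212 210 209 209 208 209 208 206 206 206 199 175 131  96  86  90 105 124 138 146 149 149 146 144 142 139 141 145 148 148 149 150 149
  148 147 146 146 145 144 144 146 147 146 145 144 143 144 143 145 145 145 144 145 144 143 143 143 143 143 143 142 142 141 141 140 141 141 141 139
  138 136 134 127 122 123 137 157 167 169 169 171 172]
 [224 223 223 222 222 222 221 221 220 220 220 220 220 219 210 177 123  92 108 150 188 211 215 199 170 149 143 141 139 140 144 147 147 146 145 144
  146 146 147 147 146 144 144 143 144 145 145 144 144 145 144 143 142 142 143 142 144 143 143 143 142 142 143 143 144 143 144 144 144 143 140 140
  137 136 132 125 116 113 114 119 124 128 130 131 130]
 [222 222 221 220 221 220 220 220 219 219 219 219 219 215 198 158 108  89 114 159 195 217 224 223 218 213 207 202 200 201 209 215 212 193 165 147
  143 144 145 146 146 145 145 145 145 144 143 144 144 144 144 144 144 144 143 143 144 145 146 145 143 142 141 142 141 140 141 143 145 144 142 139
  138 134 136 146 162 171 173 174 174 173 174 174 174]
 [180 180 180 178 178 178 177 177 172 157 139 136 140 138 1
[... 2429 characters left out ...]
 141
 142 142 141 142 142 142 142 142 143 142 142 142 143 142 144 143 143 144 144 144 141 131 134 157 168 167 166 166 168 169 171]
[222 223 219 200 160 147 185 212 218 215 209 206 211 218 220 219 218 217 216 217 217 206 182 154 146 151 163 168 159 148 145 144 145 145 145 146 147
 148 146 143 140 135 128 128 146 162 168 168 166 165] [191 184 169 138 123 166 205 221 221 217 210 208 214 220 222 223 223 222 221 221 220 221 221 220 215 197 170 151 152 171 188 187 174 159 146 142 144
 147 146 144 138 134 140 156 166 168 165 163 161 161] [167 165 166 167 168 169 168 178 201 217 222 223 222 222 222 222 222 222 222 222]
[168 169 170 169 176 197 215 223 225 224 224 225 221 210 202 210 222 225 224 225]
```

Run:
```python
from h import *
np.set_printoptions(precision=4,suppress=True,linewidth=150)
c=dict(np.load("pics/w2.npz"));c1=dict(np.load("pics/w1.npz"))
F=plane(c,261.3,178.5,.036);B=plane(c,262.2,235.7,.036);n=plane(c,259,40,.021)
print("front,back,mid",F,B,(F+B)/2,np.linalg.norm(F-B),"nose",n)
d=F-B;print(np.degrees(np.arctan2(d[1],d[0])));d=n-(F+B)/2;print("yaw nose",np.degrees(np.arctan2(d[1],d[0])),np.linalg.norm(d[:2]))
t=[plane(c,(244+273.5)/2,60,.022),plane(c,(246.8+275)/2,160,.022)];d=t[0]-t[1];print("tongue yaw",np.degrees(np.arctan2(d[1],d[0])))
print("heights: nose",tri((c,259,40),(c1,257.5,63)),"front edge",tri((c,261.3,178.5),(c1,258.7,149.7)),"back",tri((c,262.2,235.7),(c1,260,186.7)))
s=manip.sense();print(s["tcp_pos"],s["tool_rot"]);x,y,z,w=s["tool_rot"];print("jaw yaw",2*np.degrees(np.arctan2(y,x)))
```

```text
front,back,mid [ 0.4404 -0.0725  0.036 ] [ 0.4202 -0.1112  0.036 ] [ 0.4303 -0.0918  0.036 ] 0.04358052123422057 nose [0.4826 0.0085 0.021 ]
62.47565510754051
yaw nose 62.45616709184118 0.1131811078386817
tongue yaw 62.797406368732936
heights: nose (array([0.483 , 0.0079, 0.0227]), np.float64(0.0006799266266558244)) front edge (array([ 0.4404, -0.073 ,  0.034 ]), np.float64(0.00024333232206452923)) back (array([ 0.4215, -0.1097,  0.0403]), np.float64(0.0005162660823001909))
[ 0.428  -0.0911  0.2749] [ 0.9691 -0.2467 -0.     -0.    ]
jaw yaw -28.567121634437395
```

Both views agree: centre (0.4303,-0.0918), yaw 62.5°, collar tops near 36 mm. I'll correct, descend, and grip.

```bash
python3 -m jog '[[[2.3,-0.8,0,1],[0,0,-15,0],[0,0,-20,0],[0,0,-20,0],[0,0,-20,0],[0,0,-15,0],[0,0,-7,0],[0,0,0,0]]]' 100; python3 -m jog '[[[0,0,0,0],[0,0,0,0],[0,0,0,0],[0,0,0,0],[0,0,0,0],[0,0,0,0],[0,0,0,0],[0,0,0,0]]]' 0 60;  python3 -m jog '[[[0,0,2,0],[0,0,5,0],[0,0,10,0],[0,0,15,0],[0,0,20,0],[0,0,20,0],[0,0,20,0],[0,0,18,0]]]'; python3 wl.py w3
```

```text
t: 4.2
tcp_pos: [0.4305, -0.0926, 0.1778]
tool_rot: [0.971, -0.239, 0.0, 0.0]
force: [0.2, -0.1, -0.3]
finger_gap: 1.002
t: 5.2
tcp_pos: [0.4302, -0.0924, 0.1782]
tool_rot: [0.971, -0.239, 0.0, 0.0]
force: [-0.1, 0.5, 5.4]
finger_gap: 0.272
t: 6.2
tcp_pos: [0.4298, -0.0922, 0.2888]
tool_rot: [0.971, -0.239, -0.0, 0.0]
force: [0.4, -0.0, -4.0]
finger_gap: 0.275
t 6.2 tcp [ 0.4298 -0.0922  0.2888] F [ 0.3808 -0.0324 -4.0281] cam [ 0.4623 -0.0296  0.2572] fwd [-0.1265 -0.2431 -0.9617] q [-0.4666  0.4919  1.9961 -0.0001  0.6537  0.0154] [ 0.9711 -0.2386 -0.      0.    ]
```

View pics/w3.png

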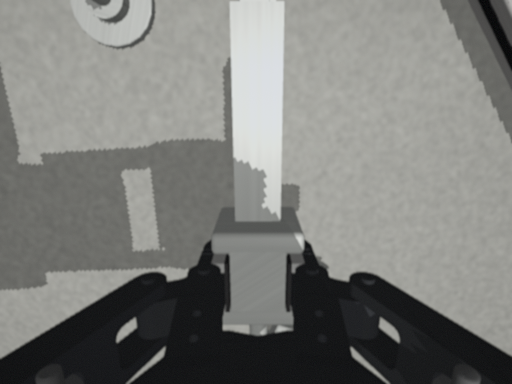

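The hook is gripped on its flats (gap 23 mm) and lifted, weight about 4 N, tongue from (257,0) to (259,215). Next I'll carry it high in front of the mouth and look at the head from above.

```bash
python3 - <<'E'
from h import *
np.set_printoptions(precision=4,suppress=True,linewidth=150)
c=dict(np.load("pics/w3.npz"));g=cv2.imread("pics/w3.png",0).astype(float)
print(c["fx"])
L=[]
for r in (10,40,70,100,130):
    d=np.gradient(cv2.GaussianBlur(g,(1,5),0)[r]);l=215+np.argmax(d[215:245]);k=270+np.argmin(d[270:300]);
    sub=lambda i:i+(abs(d[i+1])-abs(d[i-1]))/(2*(2*abs(d[i])-abs(d[i+1])-abs(d[i-1]))+1e-9)
    l,k=sub(l),sub(k);p,q=plane(c,l,r,.133),plane(c,k,r,.133);L.append((p+q)/2);print(r,l,k,"w",np.linalg.norm(p-q))
d=L[0]-L[-1];print("yaw",np.degrees(np.arctan2(d[1],d[0])),"tip",L[0],"base",L[-1])
tcp=np.array([.4298,-.0922]);u=np.array([np.cos(np.radians(62.5)),np.sin(np.radians(62.5))])
for p in L:print("lat off axis through tcp", np.cross(u,p[:2]-tcp), "along",u@(p[:2]-tcp))
E
python3 -m jog '[[[10,5,30,4.5],[30,10,25,4.5],[40,12,25,4.5],[40,12,12,4.6],[40,12,5,4.6],[40,12,3,4.6],[38,12,1,4.6],[10,5.5,0,4.6]]]'; python3 wl.py w4
```

```text
301.76485340957396
10 229.23402417961356 283.94558521560754 w 0.019958617198466613
40 230.03203883495047 283.3355091383672 w 0.019926395973287058
70 230.57062146893625 282.8355592654468 w 0.02003419013078115
100 231.20748299319405 282.22605790645076 w 0.020065858927944727
130 232.03388429752022 281.7773722627802 w 0.020087641512036722
yaw 62.46310138110754 tip [0.4778 0.0006 0.133 ] base [ 0.458  -0.0375  0.133 ]
lat off axis through tcp 0.00025857085837942273 along 0.10449672784607102
lat off axis through tcp 0.00025936660358315267 along 0.0945526588803929
lat off axis through tcp 0.00028880907819194 along 0.08410374891554748
lat off axis through tcp 0.000322007712147708 along 0.07311047805757807
lat off axis through tcp 0.00028624220527934466 along 0.06152896321928376
t: 7.25
tcp_pos: [0.6796, -0.0111, 0.3875]
tool_rot: [0.997, 0.079, -0.0, -0.0]
force: [-0.4, -0.2, -4.5]
finger_gap: 0.271
t 7.25 tcp [ 0.6796 -0.0111  0.3875] F [-0.3674 -0.1716 -4.4643] cam [0.6691 0.0585 0.3559] fwd [ 0.0431 -0.2707 -0.9617] q [-0.1804  0.6206  1.3009  0.0003  1.2202 -0.3392] [ 0.9969  0.0793 -0.     -0.0001]<stdin>:12: DeprecationWarning: Arrays of 2-dimensional vectors are deprecated. Use arrays of 3-dimensional vectors instead. (deprecated in NumPy 2.0)
```

View pics/w4.png

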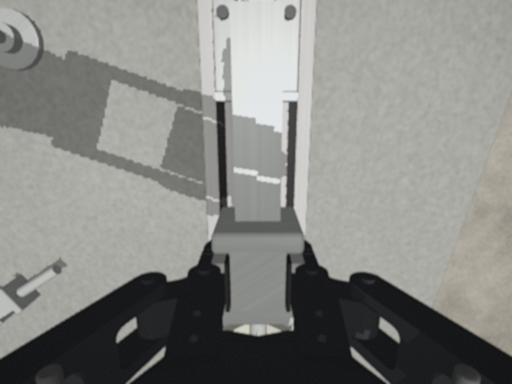

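The hook hangs level in the grip, with its axis 0.3 mm from the TCP line. The head is seen from above: front edge near row 95, sides near columns 217 and 298, screws at (222,12) and (290,12), bed outer edges at about 199–210 and 316–305. I'll get the edges numerically.

Run:
```python
from h import *
np.set_printoptions(precision=4,suppress=True,linewidth=170)
g=cv2.imread("pics/w4.png",0)
for r in (5,30,50,70,85,110,140):print(r,g[r,192:236],'|',g[r,276:322])
print("cols",g[84:106,221],g[84:106,226],g[84:106,286],g[84:106,293])
```

```text
5 [169 167 166 163 166 179 193 199 200 199 199 200 200 200 200 201 202 203 204 193 172 180 198 203 201 195 180 159 144 135 131 137 152 172 190 202 207 209 212 214 213 212
 211 211] | [216 217 216 216 215 215 215 215 214 207 190 174 158 144 138 140 154 180 199 211 213 212 207 187 156 168 197 205 202 200 201 202 202 204 205 203 201 202 201 188 168 161
 163 162 161 162]
30 [166 165 164 163 164 166 175 191 200 202 203 202 203 203 203 203 204 205 206 205 194 178 189 204 207 206 208 209 210 211 211 210 210 210 210 210 211 212 215 218 219 218
 218 218] | [224 223 222 222 222 222 221 221 220 220 220 220 220 220 219 219 221 222 222 221 220 216 198 166 172 199 207 204 202 203 204 205 206 206 205 203 204 203 185 160 159 167
 170 170 170 169]
50 [167 167 167 170 171 170 171 181 194 201 204 204 204 205 204 204 205 205 206 207 200 182 181 198 208 210 211 213 214 214 203 174 153 152 153 153 151 153 180 214 225 224
 223 223] | [227 227 227 226 226 226 226 225 225 226 226 225 225 225 224 225 226 226 226 226 224 211 179 160 190 207 206 204 205 204 205 206 208 206 205 206 203 188 165 163 168 167
 167 1
[... 1162 characters left out ...]
 114 111 112 119 136 146 149 148 146 146 147 147 146 146 146 147 135  92  42  31  34  36  33  31  40  90 135 149 150 148 148 146 147 152
 157 157] | [154 154 152 152 158 178 200 208 207 207 199 163 104  69  66  68  68  66  68 103 159 194 205 205 206 207 208 209 208 205 207 210 207 193 169 165 169 169 168 168 169 169
 170 171 171 169]
cols [221 221 222 222 222 217 200 189 207 224 228 228 227 228 228 222 192 129  62  34  32  35] [158 157 158 159 159 154 142 132 143 155 158 157 159 160 160 155 136 123 133 146 149 149] [229 229 229 229 230 225 210 195 210 226 230 230 229 230 231 223 194 160 180 202 208 207] [230 229 230 230 230 226 210 192 207 226 230 230 229 230 231 225 197 139  83  68  70  68]
```

Run:
```python
from h import *
np.set_printoptions(precision=4,suppress=True,linewidth=170)
c=dict(np.load("pics/w4.npz"))
rows=np.array([5,30,50,70,85]);l=[212.3,213.2,213.6,214.1,214.4];r=[300,299.2,298.8,298.1,297.6]
m=np.array([(plane(c,a,k,.112)+plane(c,b,k,.112))/2 for a,b,k in zip(l,r,rows)])
w=[np.linalg.norm(plane(c,a,k,.112)-plane(c,b,k,.112)) for a,b,k in zip(l,r,rows)];print("widths",np.array(w))
for nm,side in(("L",l),("R",r)):
    p=plane(c,side[0],5,.112)-plane(c,side[-1],85,.112);print(nm,np.degrees(np.arctan2(p[1],p[0])))
p=m[0]-m[-1];yaw=np.arctan2(p[1],p[0]);print("head yaw",np.degrees(yaw))
# bed outer edges z .045
bl=[196.6,199,200.3,201];br=[315.3,313.8,313,311.9]
q=np.array([(plane(c,a,k,.045)+plane(c,b,k,.045))/2 for a,b,k in zip(bl,br,rows)]);p=q[0]-q[-1];print("bed w",[np.linalg.norm(plane(c,a,k,.045)-plane(c,b,k,.045)) for a,b,k in zip(bl,br,rows)],"yaw",np.degrees(np.arctan2(p[1],p[0])))
for R,z in((91,.112),(100.3,.112),(100.3,.045),(100.3,.08)):print(R,z,plane(c,221,R,z),plane(c,291,R,z))
s=manip.sense();x,y,_,_=s["tool_rot"];jy=2*np.arctan2(y,x);print("jaw yaw",np.degrees(jy),s["tcp_pos"])
for ang in(98.9,np.degrees(yaw),np.degrees(jy)+90):
    a=np.radians(ang);u=np.array([np.cos(a),np.sin(a)]);n=np.array([-u[1],u[0]])
    print(ang,"head centre lateral from tcp line (+ = left)",[(n@(k[:2]-s["tcp_pos"][:2])).round(4) for k in m],"bed",[(n@(k[:2]-s["tcp_pos"][:2])).round(4) for k in q],"front dist",u@(plane(c,256,91,.112)[:2]-s["tcp_pos"][:2]))
```

```text
widths [0.0626 0.0626 0.0631 0.0632 0.0635]
L 98.39816313588032
R 99.31320220036899
head yaw 98.8556704127926
bed w [np.float64(0.10799009353955066), np.float64(0.10657946853694503), np.float64(0.10637142699120641), np.float64(0.10644428867009154)] yaw 99.4659699858513
91 0.112 [0.6396 0.0657 0.112 ] [0.6926 0.0741 0.112 ]
100.3 0.112 [0.6404 0.0589 0.112 ] [0.6939 0.0674 0.112 ]
100.3 0.045 [0.6326 0.059  0.045 ] [0.7007 0.0698 0.045 ]
100.3 0.08 [0.6367 0.0589 0.08  ] [0.6971 0.0686 0.08  ]
jaw yaw 9.202714198764365 [ 0.6797 -0.0106  0.3873]
98.9 head centre lateral from tcp line (+ = left) [np.float64(0.001), np.float64(0.0009), np.float64(0.0009), np.float64(0.001), np.float64(0.001)] bed [np.float64(0.0015), np.float64(0.001), np.float64(0.0008), np.float64(0.0009)] front dist 0.08160333876227442
98.8556704127926 head centre lateral from tcp line (+ = left) [np.float64(0.0011), np.float64(0.001), np.float64(0.001), np.float64(0.001), np.float64(0.0011)] bed [np.float64(0.0016), np.float64(0.0011), np.float64(0.0009), np.float64(0.001)] front dist 0.08160253385990476
99.20271419876437 head centre lateral from tcp line (+ = left) [np.float64(0.0002), np.float64(0.0003), np.float64(0.0003), np.float64(0.0004), np.float64(0.0006)] bed [np.float64(0.0006), np.float64(0.0003), np.float64(0.0001), np.float64(0.0004)] front dist 0.08160752947201144
```

The tester yaw is 98.9° and the lateral offset only ~0.7 mm. I'll back off, then lower to slot height (TCP z 0.245).

```bash
python3 -m jog '[[[2.6,-19.8,0,-0.3],[3,-19.8,0,0],[3,-19.8,-15,0],[0,0,-35,0],[0,0,-35,0],[0,0,-30,0],[0,0,-20,0],[0,0,-7,0]]]'; python3 -m jog '[[[0,0,0,0],[0,0,0,0],[0,0,0,0],[0,0,0,0],[0,0,0,0],[0,0,0,0],[0,0,0,0],[0,0,0,0]]]'
python3 - <<'E'
from h import *
s=manip.sense();c=manip.camera_info("scene");S=manip.snapshot("scene")[...,::-1]
cv2.imwrite("pics/s5.png",cv2.resize(S[200:310,220:360],None,fx=5,fy=5,interpolation=cv2.INTER_CUBIC))
x,y,_,_=s["tool_rot"];print(s["tcp_pos"],np.degrees(2*np.arctan2(y,x)),s["force"],s["t"],s["tool_rot"])
E
```

```text
t: 8.3
tcp_pos: [0.6863, -0.0722, 0.2448]
tool_rot: [0.997, 0.074, -0.001, -0.0]
force: [1.1, 0.2, -4.3]
finger_gap: 0.265
t: 9.3
tcp_pos: [0.6868, -0.0713, 0.2466]
tool_rot: [0.997, 0.075, -0.0, -0.0]
force: [-0.0, -0.1, -3.9]
finger_gap: 0.272
[ 0.68682459 -0.07133134  0.24662728] 8.586337337783872 [-0.01246157 -0.05459809 -3.87696686] 9.3 [ 9.97194064e-01  7.48598325e-02 -6.92368124e-05 -7.41026857e-06]
```

View pics/s5.png

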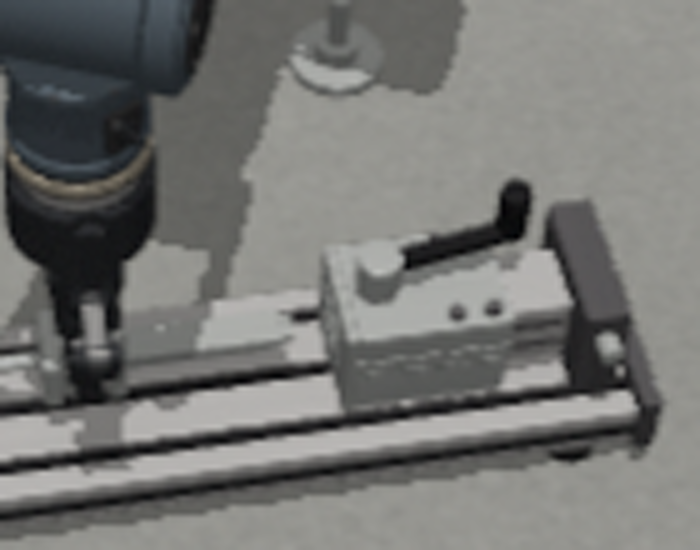

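The scene crop shows the hook held before the head with its tongue tip near (290,345), roughly in line with the mouth at (330,315). The lever is still open, knob at (515,205). I'll check the lateral offset in the wrist picture numerically (tongue against bed edges).

```bash
python3 wl.py w5
python3 - <<'E'
from h import *
np.set_printoptions(precision=4,suppress=True,linewidth=170)
g=cv2.imread("pics/w5.png",0)
for r in (10,60,110,160):print(r,g[r,120:400:2].tolist())
for i in range(6):print(manip.sense()["tcp_pos"])
E
```

```text
t 9.35 tcp [ 0.6868 -0.0713  0.2467] F [-0.2997  1.133  -4.4553] cam [ 0.6769 -0.0016  0.2149] fwd [ 0.0407 -0.2713 -0.9616] q [-0.2649  0.7991  1.3677  0.      0.9749 -0.4148] [ 0.9972  0.0748 -0.     -0.    ]
10 [170, 172, 171, 171, 172, 173, 175, 176, 175, 175, 174, 175, 176, 174, 172, 183, 201, 205, 209, 208, 205, 207, 207, 207, 205, 207, 206, 205, 180, 71, 50, 51, 53, 54, 53, 53, 52, 78, 197, 210, 211, 209, 208, 206, 205, 207, 208, 208, 209, 208, 205, 205, 205, 207, 209, 222, 226, 224, 225, 227, 228, 227, 225, 225, 226, 228, 227, 227, 226, 224, 225, 229, 230, 228, 229, 228, 226, 228, 230, 229, 228, 228, 215, 208, 207, 206, 210, 206, 203, 206, 211, 208, 206, 210, 211, 208, 209, 208, 208, 205, 154, 60, 60, 59, 60, 58, 59, 59, 55, 117, 201, 205, 208, 208, 209, 210, 211, 211, 208, 207, 211, 212, 204, 175, 174, 175, 175, 177, 178, 176, 174, 172, 173, 173, 174, 173, 173, 174, 175, 176]
60 [178, 178, 178, 178, 177, 177, 178, 180, 182, 182, 178, 178, 180, 181, 181, 180, 178, 165, 201, 210, 213, 214, 209, 210, 212, 211, 210, 211, 209, 210, 185, 67, 56, 58, 56, 58, 58, 58, 58, 164, 213, 2
[... 1321 characters left out ...]
153, 153, 152, 153, 150, 153, 97, 33, 36, 37, 38, 37, 39, 42, 136, 152, 152, 150, 150, 151, 151, 149, 150, 151, 150, 149, 150, 152, 152, 162, 165, 164, 165, 165, 164, 163, 164, 166, 167, 167, 165, 162, 163, 165, 163, 163, 162, 162, 163, 163, 162, 161, 159, 206, 212, 211, 212, 212, 212, 213, 214, 210, 211, 213, 210, 212, 214, 213, 207, 126, 73, 75, 75, 74, 74, 75, 71, 158, 213, 216, 212, 212, 213, 215, 214, 213, 214, 215, 209, 183, 184, 185, 184, 182, 180, 179, 179, 179, 179, 181, 182, 182, 181, 179, 177, 176, 177, 180, 181, 181, 180, 180]
[ 0.6868 -0.0713  0.2467]
[ 0.6868 -0.0713  0.2467]
[ 0.6868 -0.0713  0.2467]
[ 0.6868 -0.0713  0.2467]
[ 0.6868 -0.0713  0.2467]
[ 0.6868 -0.0713  0.2467]
```

Run:
```python
from h import *
np.set_printoptions(precision=4,suppress=True)
c=dict(np.load("pics/w5.npz"))
tcp=np.array([.6868,-.0713]);rows=[10,60,110,160]
T=np.array([plane(c,u,r,.0909) for u,r in zip([256.1,256.9,257,257.3],rows)])
B=np.array([plane(c,u,r,.045) for u,r in zip([257.7,258.4,258.5,259],rows)])
for nm,P in(("tongue",T),("bed",B)):
    d=P[0]-P[-1];d2=P[1]-P[-1];print(nm,np.degrees(np.arctan2(d[1],d[0])),np.degrees(np.arctan2(d2[1],d2[0])))
a=np.radians(98.9);u=np.array([np.cos(a),np.sin(a)]);n=np.array([-u[1],u[0]])
for nm,P in(("tongue",T),("bed",B)):print(nm,(P[:,:2]-tcp)@n,(P[:,:2]-tcp)@u)
```

```text
tongue 98.98110853451195 98.75387757277805
bed 99.10751791966024 98.95603678469871
tongue [-0.0007 -0.0009 -0.0008 -0.0008] [0.1043 0.0874 0.0691 0.0491]
bed [-0.0014 -0.0016 -0.0015 -0.0016] [0.1168 0.0937 0.0687 0.0413]
```

The tongue is ~0.75 mm left of the bed centreline with yaw matched. I'll nudge it right, lower 1.5 mm, reduce the grip to 25 N as a force fuse, and enter the flare.

```bash
cat > chk.py <<'E'
import sys
from h import *
s=manip.sense();a=np.radians(98.9);u=np.array([np.cos(a),np.sin(a)]);n=np.array([-u[1],u[0]]);f=s["force"]
d=s["tcp_pos"][:2]-np.array([.6868,-.0713])
print("t %.2f adv %.1f lat %.1f z %.1f | Fu %.1f Fn %.1f Fz %.1f"%(s["t"],1e3*u@d,1e3*n@d,1e3*s["tcp_pos"][2],u@f[:2],n@f[:2],f[2]))
sys.exit(int(u@f[:2]<-float(sys.argv[1])) if len(sys.argv)>1 else 0)
E
python3 -m jog '[[[0.7,0.1,-1.5,0],[0,0,0,0],[-0.8,4.9,0,0],[-0.8,4.9,0,0],[-0.8,4.9,0,0],[-0.8,4.9,0,0],[0,0,0,0],[0,0,0,0]]]' 0 25 >/dev/null; python3 chk.py 3 && python3 -m jog '[[[0,0,0,0],[-0.6,4,0,0],[-0.6,4,0,0],[-0.6,4,0,0],[-0.6,4,0,0],[-0.6,4,0,0],[0,0,0,0],[0,0,0,0]]]' >/dev/null; python3 chk.py 3
```

```text
t 10.40 adv 19.8 lat -0.7 z 245.3 | Fu 1.6 Fn -0.1 Fz -3.7
t 11.40 adv 40.0 lat -0.8 z 245.2 | Fu 0.3 Fn -0.3 Fz -3.9
```

```bash
python3 -m jog '[[[-0.5,3,0,0],[-0.5,3,0,0],[-0.5,3,0,0],[-0.4,3,0,0],[-0.4,3,0,0],[0,0,0,0],[0,0,0,0],[0,0,0,0]]]' >/dev/null; python3 chk.py 2.5 && python3 -m jog '[[[-0.1,0.6,0,0],[-0.1,0.6,0,0],[-0.1,0.6,0,0],[-0.1,0.6,0,0],[-0.1,0.6,0,0],[0,0,0,0],[0,0,0,0],[0,0,0,0]]]'>/dev/null;  python3 chk.py 2.5
```

```text
t 12.40 adv 55.1 lat -0.8 z 245.2 | Fu -0.9 Fn -0.3 Fz -4.0
t 13.40 adv 58.2 lat -0.8 z 245.2 | Fu -0.3 Fn -0.7 Fz -4.4
```

Free so far. I'll advance in 3 mm calls, each gated on the force.

```bash
python3 -m jog '[[[-0.1,0.5,0,0],[-0.1,0.5,0,0],[-0.1,0.5,0,0],[-0.1,0.5,0,0],[0,0.5,0,0],[0,0.5,0,0],[0,0,0,0],[0,0,0,0]]]' >/dev/null; python3 chk.py 2 && python3 -m jog '[[[-0.1,0.5,0,0],[-0.1,0.5,0,0],[-0.1,0.5,0,0],[-0.1,0.5,0,0],[-0.1,0.5,0,0],[0,0.5,0,0],[0,0,0,0],[0,0,0,0]]]' >/dev/null; python3 chk.py 2 && python3 -m jog '[[[-0.1,0.5,0,0],[-0.1,0.5,0,0],[-0.1,0.5,0,0],[-0.1,0.5,0,0],[0,0.5,0,0],[0,0.5,0,0],[0,0,0,0],[0,0,0,0]]]' >/dev/null; python3 chk.py 2 && python3 -m jog '[[[-0.1,0.5,0,0],[-0.1,0.5,0,0],[-0.1,0.5,0,0],[-0.1,0.5,0,0],[-0.1,0.5,0,0],[0,0.5,0,0],[0,0,0,0],[0,0,0,0]]]' >/dev/null; python3 chk.py 2
```

```text
t 14.40 adv 61.3 lat -0.8 z 245.2 | Fu 1.4 Fn 0.3 Fz -3.9
t 15.40 adv 64.3 lat -0.8 z 245.2 | Fu 0.8 Fn 0.5 Fz -4.7
t 16.40 adv 67.3 lat -0.9 z 245.2 | Fu -0.0 Fn 0.2 Fz -4.3
t 17.40 adv 70.4 lat -0.8 z 245.2 | Fu 0.3 Fn -0.2 Fz -3.4
```

```bash
python3 -m jog '[[[-0.1,0.5,0,0],[-0.1,0.5,0,0],[-0.1,0.5,0,0],[-0.1,0.5,0,0],[0,0.5,0,0],[0,0.5,0,0],[0,0,0,0],[0,0,0,0]]]' >/dev/null; python3 chk.py 2 && python3 -m jog '[[[-0.1,0.5,0,0],[-0.1,0.5,0,0],[-0.1,0.5,0,0],[-0.1,0.5,0,0],[-0.1,0.5,0,0],[0,0.5,0,0],[0,0,0,0],[0,0,0,0]]]' >/dev/null; python3 chk.py 2 && python3 -m jog '[[[-0.1,0.5,0,0],[-0.1,0.5,0,0],[-0.1,0.5,0,0],[-0.1,0.5,0,0],[0,0.5,0,0],[0,0.5,0,0],[0,0,0,0],[0,0,0,0]]]' >/dev/null; python3 chk.py 2 && python3 -m jog '[[[-0.1,0.5,0,0],[-0.1,0.5,0,0],[-0.1,0.5,0,0],[-0.1,0.5,0,0],[-0.1,0.5,0,0],[0,0.5,0,0],[0,0,0,0],[0,0,0,0]]]' >/dev/null; python3 chk.py 2
```

```text
t 18.40 adv 73.4 lat -0.9 z 245.2 | Fu -0.6 Fn 1.1 Fz -3.6
t 19.40 adv 76.5 lat -0.9 z 245.2 | Fu 0.1 Fn -0.2 Fz -3.9
t 20.40 adv 79.5 lat -0.9 z 245.2 | Fu -0.3 Fn 0.7 Fz -4.4
t 21.40 adv 82.5 lat -0.9 z 245.2 | Fu 0.6 Fn -0.5 Fz -4.2
```

```bash
python3 -m jog '[[[-0.1,0.5,0,0],[-0.1,0.5,0,0],[-0.1,0.5,0,0],[-0.1,0.5,0,0],[0,0.5,0,0],[0,0.5,0,0],[0,0,0,0],[0,0,0,0]]]' >/dev/null; python3 chk.py 2 && python3 -m jog '[[[-0.1,0.5,0,0],[-0.1,0.5,0,0],[-0.1,0.5,0,0],[-0.1,0.5,0,0],[-0.1,0.5,0,0],[0,0.5,0,0],[0,0,0,0],[0,0,0,0]]]' >/dev/null; python3 chk.py 2 && python3 -m jog '[[[-0.1,0.5,0,0],[-0.1,0.5,0,0],[-0.1,0.5,0,0],[-0.1,0.5,0,0],[0,0.5,0,0],[0,0.5,0,0],[0,0,0,0],[0,0,0,0]]]' >/dev/null; python3 chk.py 2 && python3 -m jog '[[[-0.1,0.5,0,0],[-0.1,0.5,0,0],[-0.1,0.5,0,0],[-0.1,0.5,0,0],[-0.1,0.5,0,0],[0,0.5,0,0],[0,0,0,0],[0,0,0,0]]]' >/dev/null; python3 chk.py 2
```

```text
t 22.40 adv 85.6 lat -1.0 z 245.2 | Fu -0.9 Fn -0.0 Fz -4.8
t 23.40 adv 88.6 lat -1.0 z 245.2 | Fu -0.7 Fn 0.0 Fz -4.3
t 24.40 adv 91.3 lat -1.0 z 245.3 | Fu -2.9 Fn -0.3 Fz -4.2
t 24.40 adv 91.3 lat -1.0 z 245.3 | Fu -2.9 Fn -0.3 Fz -4.2
```

Contact begins at adv 91 mm. I'll press on gently by 0.6 mm.

```bash
python3 -m jog '[[[0,0.3,0,0],[0,0,0,0],[0,0.3,0,0],[0,0,0,0],[0,0,0,0],[0,0,0,0],[0,0,0,0],[0,0,0,0]]]' >/dev/null; python3 chk.py
```

```text
t 25.40 adv 91.4 lat -1.1 z 245.3 | Fu -4.9 Fn 1.4 Fz -2.7
```

```bash
python3 -m jog '[[[0,0.3,0,0],[0,0,0,0],[0,0.3,0,0],[0,0,0,0],[0,0,0,0],[0,0,0,0],[0,0,0,0],[0,0,0,0]]]' >/dev/null; python3 chk.py
```

```text
t 26.40 adv 91.6 lat -1.2 z 245.4 | Fu -7.5 Fn 1.8 Fz -2.9
```

Pressed at ~7.5 N against the stop with the lever still open. Now I'll release and then rise straight up.

```bash
python3 -m jog '[[[0,0,0,0],[0,0,0,0],[0,0,0,0],[0,0,0,0],[0,0,0,0],[0,0,0,0],[0,0,0,0],[0,0,0,0]]]' 100 25; python3 chk.py; python3 -m jog '[[[0,0,5,0],[0,0,15,0],[0,0,25,0],[0,0,30,0],[0,0,35,0],[-5,30,40,0],[-5,30,10,0],[0,0,0,0]]]' ; python3 wl.py w6
```

```text
t: 27.4
tcp_pos: [0.6736, 0.0206, 0.2452]
tool_rot: [0.997, 0.075, -0.0, -0.0]
force: [-0.4, -0.1, -0.1]
finger_gap: 0.999
t 27.40 adv 92.8 lat -1.2 z 245.2 | Fu 0.0 Fn 0.4 Fz -0.1
t: 28.4
tcp_pos: [0.6632, 0.0826, 0.4082]
tool_rot: [0.997, 0.076, 0.002, 0.0]
force: [-1.0, 0.0, -0.4]
finger_gap: 1.001
t 28.4 tcp [0.6632 0.0826 0.4082] F [-1.0114  0.0326 -0.3806] cam [0.6533 0.1523 0.3765] fwd [ 0.0458 -0.271  -0.9615] q [-0.043   0.5834  1.313   0.0005  1.2409 -0.196 ] [0.9971 0.0764 0.0021 0.    ]
```

View pics/w6.png

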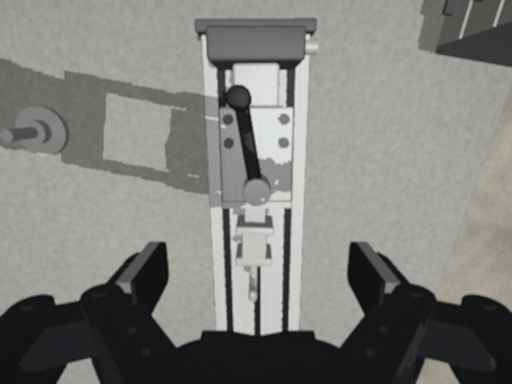

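The wrist view shows the hook seated in the slot (body at (254,240)), the lever pivot at (257,190), and the knob at (238,97), clear of the end plate above row 62. I'll compute the push geometry.

Run:
```python
from h import *
np.set_printoptions(precision=4,suppress=True)
c=dict(np.load("pics/w6.npz"));S=manip.camera_info("scene");T=manip.camera_info("top")
k=plane(c,238.5,96.5,.166);p=plane(c,257,190,.140);print("knob",k,"pivot",p,np.linalg.norm((k-p)[:2]))
print("tri knob",tri((c,238.5,96.5),(S,200+614/5,190+234/5),(T,180+146/5,110+148/5)))
d=k-p;th=np.degrees(np.arctan2(d[1],d[0]))-98.9;print("lever angle deg",th, th/57.3)
# pusher (finger pair) centres at lever angles: behind knob by 9+14.5 mm
for a in [th,20,30,40,50,60,70,80,83]:
    A=np.radians(98.9+a);r=np.array([np.cos(A),np.sin(A)]);t=np.array([-r[1],r[0]])
    for off in ([.040] if a==th else [])+[.0235]:
        print("a %.0f off %.3f jawyaw %.1f"%(a,off,98.9+a-90),(p[:2]+.075*r-off*t)*1e3)
s=manip.sense();print(s["tcp_pos"])
for hx in range(80,140,4): pass
```

```text
knob [0.6407 0.1569 0.166 ] pivot [0.6637 0.088  0.14  ] 0.0726913804104325
tri knob (array([0.6381, 0.1552, 0.1663]), np.float64(0.0034305531888638606))
lever angle deg 9.576779996041708 0.16713403134453245
a 10 off 0.040 jawyaw 18.5 [677.8881 171.7788]
a 10 off 0.024 jawyaw 18.5 [662.2387 166.5496]
a 20 off 0.024 jawyaw 28.9 [648.0463 164.9851]
a 30 off 0.024 jawyaw 38.9 [634.9105 161.0935]
a 40 off 0.024 jawyaw 48.9 [622.6501 154.98  ]
a 50 off 0.024 jawyaw 58.9 [611.6376 146.8304]
a 60 off 0.024 jawyaw 68.9 [602.2075 136.8923]
a 70 off 0.024 jawyaw 78.9 [594.6464 125.4676]
a 80 off 0.024 jawyaw 88.9 [589.184  112.9036]
a 83 off 0.024 jawyaw 91.9 [587.9811 108.9685]
[0.6633 0.0814 0.4069]
```

```bash
python3 -m jog '[[[3.7,22.6,0,3],[3.7,22.6,0,3],[3.7,22.6,0,3.7],[3.6,22.6,-10,0],[0,0,-20,0],[0,0,0,0],[0,0,0,0],[0,0,0,0]]]' 0 60; python3 chk.py; python3 -m jog '[[[0,0,-15,0],[0,0,-20,0],[0,0,-20,0],[0,0,-6,0],[0,0,0,0],[-4,-1.4,0,0],[-4,-1.3,0,0],[-4,-1.3,0,0]]]'; python3 chk.py
```

```text
t: 29.45
tcp_pos: [0.6787, 0.1709, 0.3761]
tool_rot: [0.987, 0.159, 0.001, 0.0]
force: [0.5, -0.5, 0.2]
finger_gap: -0.001
t 29.45 adv 240.5 lat -29.4 z 376.1 | Fu -0.6 Fn -0.4 Fz 0.2
t: 30.45
tcp_pos: [0.6661, 0.1669, 0.3148]
tool_rot: [0.987, 0.159, 0.0, 0.0]
force: [-0.6, 0.2, -0.2]
finger_gap: 0.001
t 30.45 adv 238.5 lat -16.4 z 314.8 | Fu 0.3 Fn 0.6 Fz -0.2
```

```bash
python3 -m jog '[[[-9,-1,0,4],[-9,-1,0,6],[-6.6,-1.9,0,5],[-6.5,-2,0,5],[-6.2,-3,0,5],[-6.1,-3.1,0,5],[-5.5,-4,0,5],[-5.5,-4.1,0,5]]]'; python3 chk.py
```

```text
t: 31.45
tcp_pos: [0.6117, 0.1478, 0.3148]
tool_rot: [0.873, 0.488, 0.001, -0.001]
force: [0.0, 4.4, 0.4]
finger_gap: 0.002
t 31.45 adv 228.1 lat 40.3 z 314.8 | Fu 4.4 Fn -0.7 Fz 0.4
```

Run:
```python
from h import *
im=manip.snapshot("scene")[...,::-1]
cv2.imwrite("pics/s7.png",cv2.resize(im[190:310,220:360],None,fx=5,fy=5,interpolation=cv2.INTER_CUBIC))
w=manip.snapshot("wrist")[...,::-1];cv2.imwrite("pics/w7.png",w)
```

```text
(no output)
```

View pics/w7.png

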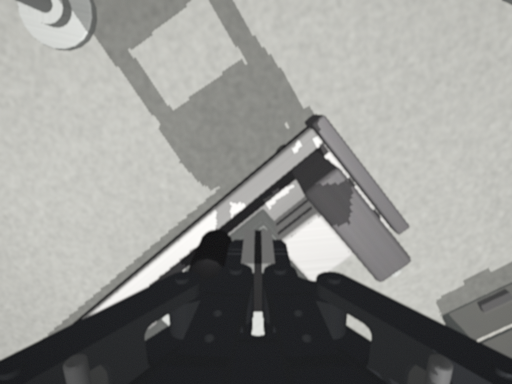

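The knob at (215,245) rides on the left finger's back with 4.4 N as expected. I'll continue the arc.

```bash
python3 -m jog '[[[-4.7,-4.9,0,5],[-4.7,-5,0,5],[-3.9,-5.6,0,5],[-3.7,-5.8,0,5],[-2.9,-6.2,0,5],[-1.6,-3.8,0,3],[-1,-2.5,0,2],[0,0,0,0]]]'; python3 chk.py
```

```text
t: 32.55
tcp_pos: [0.5884, 0.1139, 0.3145]
tool_rot: [0.718, 0.696, -0.0, -0.002]
force: [-2.9, 4.5, 1.6]
finger_gap: -0.001
t 32.55 adv 198.2 lat 68.6 z 314.5 | Fu 4.9 Fn 2.2 Fz 1.6
```

```bash
python3 -m jog '[[[-0.3,-1,0,1],[0,-1,0,1],[0,-1,0,1],[0,0,0,0],[0,0,0,0],[0,0,0,0],[0,0,0,0],[0,0,0,0]]]'; python3 chk.py;  python3 -m jog '[[[0,-1,0,0],[0,-1,0,0],[0,-1,0,0],[0,0,0,0],[0,0,0,0],[0,0,0,0],[0,0,0,0],[0,0,0,0]]]'; python3 chk.py
```

```text
t: 33.55
tcp_pos: [0.5877, 0.1112, 0.3143]
tool_rot: [0.7, 0.714, -0.001, -0.002]
force: [-3.6, 5.6, 2.5]
finger_gap: -0.002
t 33.55 adv 195.6 lat 69.6 z 314.3 | Fu 6.1 Fn 2.7 Fz 2.5
t: 34.55
tcp_pos: [0.5876, 0.1082, 0.3142]
tool_rot: [0.7, 0.714, -0.001, -0.003]
force: [-3.3, 5.6, 2.9]
finger_gap: -0.002
t 34.55 adv 192.7 lat 70.2 z 314.2 | Fu 6.0 Fn 2.4 Fz 2.9
```

Still moving at ~6 N, so it isn't at the end yet. I'll keep going in small steps.

```bash
python3 -m jog '[[[0,-1,0,0],[0,-1,0,0],[0,-1,0,0],[0,0,0,0],[0,0,0,0],[0,0,0,0],[0,0,0,0],[0,0,0,0]]]' >/dev/null; python3 chk.py;  python3 -m jog '[[[0,-1,0,0],[0,-1,0,0],[0,-1,0,0],[0,0,0,0],[0,0,0,0],[0,0,0,0],[0,0,0,0],[0,0,0,0]]]'; python3 chk.py
```

```text
t 35.55 adv 191.1 lat 70.6 z 314.2 | Fu 10.4 Fn 1.8 Fz 3.2
t: 36.55
tcp_pos: [0.5874, 0.1055, 0.3143]
tool_rot: [0.7, 0.714, 0.002, -0.005]
force: [-3.6, 18.2, 3.4]
finger_gap: -0.001
t 36.55 adv 190.1 lat 70.9 z 314.3 | Fu 18.5 Fn 0.8 Fz 3.4
```

The end is reached: force rose to 18 N with almost no motion. I'll back off, rise and check.

```bash
python3 -m jog '[[[0,6,0,0],[0,10,0,0],[0,10,0,0],[0,5,20,0],[0,0,30,0],[0,0,40,0],[20,-20,10,-10],[20,-40,0,-10]]]'; python3 -m jog '[[[20,-40,0,-10],[20,-20,0,-10],[10,-20,0,-10],[0,0,0,-10],[0,0,0,-10],[0,0,0,-10],[0,0,0,0],[0,0,0,0]]]'; python3 wl.py w8
```

```text
t: 37.55
tcp_pos: [0.6298, 0.0728, 0.4162]
tool_rot: [0.814, 0.581, 0.002, 0.001]
force: [0.6, -0.0, -0.1]
finger_gap: -0.004
t: 38.55
tcp_pos: [0.6792, -0.0079, 0.4142]
tool_rot: [0.995, 0.099, -0.0, 0.0]
force: [0.2, 0.8, 0.0]
finger_gap: 0.0
t 38.55 tcp [ 0.6792 -0.0079  0.4142] F [0.2429 0.8212 0.0459] cam [0.6659 0.0612 0.3824] fwd [ 0.0539 -0.2691 -0.9616] q [-0.1758  0.594   1.2746 -0.0002  1.273  -0.3749] [ 0.995   0.0994 -0.      0.0001]
```

View pics/w8.png

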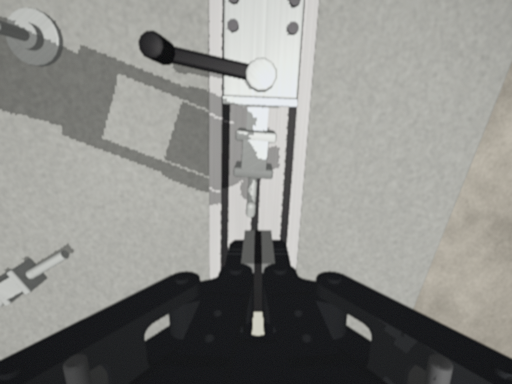

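The lever now points nearly to the tester's +y (pivot (261,73), knob (152,46)) and the hook is still in the slot (collars at rows 135 and 170). One numeric check of the lever angle and hook position.

Run:
```python
from h import *
np.set_printoptions(precision=4,suppress=True)
c=dict(np.load("pics/w8.npz"));c6=dict(np.load("pics/w6.npz"))
k=plane(c,151.5,45,.166);p=plane(c,261,72.5,.141);d=k-p
print(k,p,np.hypot(*d[:2]),"lever rad",np.arctan2(d[1],d[0])%6.283-np.radians(98.9))
for n,cc in(("w6",c6),("w8",c)):
    g=cv2.imread(f"pics/{n}.png",0)
    r0,col=(205,254) if n=="w6" else (120,254)
    print(n,g[r0:r0+65,col-8].tolist())
```

```text
[0.5902 0.0856 0.166 ] [0.6636 0.0858 0.141 ] 0.07337427467370938 lever rad 1.4180867196735982
w6 [204, 206, 204, 198, 195, 194, 195, 196, 197, 196, 195, 195, 194, 195, 195, 190, 170, 131, 98, 88, 90, 114, 154, 184, 196, 198, 196, 193, 191, 193, 195, 197, 197, 195, 194, 192, 194, 194, 196, 194, 193, 193, 194, 194, 194, 194, 193, 193, 193, 193, 193, 193, 193, 193, 194, 195, 193, 192, 190, 185, 170, 150, 141, 140, 139]
w8 [156, 155, 157, 157, 158, 158, 158, 156, 146, 125, 119, 160, 204, 215, 197, 169, 155, 152, 151, 155, 162, 163, 163, 162, 160, 160, 159, 159, 160, 161, 160, 159, 158, 157, 158, 158, 159, 159, 158, 157, 157, 156, 156, 157, 157, 156, 156, 155, 157, 157, 157, 156, 153, 152, 149, 144, 141, 143, 149, 152, 151, 151, 151, 152, 151]
```

Run:
```python
from h import *
np.set_printoptions(precision=4,suppress=True)
c=dict(np.load("pics/w8.npz"));c6=dict(np.load("pics/w6.npz"))
u=np.array([np.cos(np.radians(98.9)),np.sin(np.radians(98.9))])
a=plane(c6,254,226.8,.103);b=plane(c,255.5,131,.103);print(a,b,"shift along slot mm",1e3*u@(b-a)[:2])
print("front collar vs expected", 1e3*(u@(b[:2]-np.array([.6735,.0193]))-22))
manip.sign_off();print(manip.sense()["t"])
```

```text
[0.6681 0.0407 0.103 ] [0.6682 0.04   0.103 ] shift along slot mm -0.7594025672840815
front collar vs expected -21978.75955880015
the job is handed in; nothing more can be done
the job is handed in; nothing more can be done
```

The pull hook is in the slot and clamped against the stop, the gripper is clear, and the job is handed in. The clock read 38.6 s at the last reading.

- **Insertion:** contact with the stop came after about 91 mm of travel. I pressed in small steps to about 7.5 N on the wrist sensor, then opened the gripper and rose straight up. The reading after opening was about 0 N.
- **Clamping:** I swung the lever with the closed fingers until the force rose to about 18 N with almost no motion, then backed away. The last picture puts the lever at about 1.42 rad against a nominal end of 1.4.
- **Hook position:** in the last picture the front collar lies about 0.8 mm further out than where I pressed the hook home. That is within the camera accuracy of about 2 mm and under the 2 mm limit. The script line for this check had a unit slip and printed -21979, which corrected is about -0.8 mm.
- **Not checked:** the pad force on the tongue and the sag angle could not be measured directly. I infer the clamping from the lever standing at its end. I made no position check on the other attachments, jars and bottles; I kept the arm clear of them.

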